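# Lever open the seed meter cover

## Robot

A 7-joint arm with a two-finger parallel gripper is mounted at the origin on the work surface. World frame = base frame: x ahead of the robot, y to its left, z up, the work surface at z = 0. Lengths are in m, angles in rad, forces in N, time in s.
With the tool pointing down it reaches from about 0.35 to 0.9 m from the base axis. Payload 8.1 kg.
Tool frame: the origin (TCP) lies midway between the tips of the shut fingers; the grasp point (between the pads) lies arm.tcp_to_grasp behind it (arm.tcp_to_grasp is the distance from the TCP to the grasp point, in m); z points along the fingers, y is the line along which they close (so a half turn about z gives the same grasp; the last joint's range is limited). The gripper opens to 92 mm and grips with 3 to 60 N. Pads are 19 mm wide; open, the fingers measure 130 mm over their backs; the gripper's body (75 mm by 190 mm) begins 47 mm behind the grasp point.
Start: joints at [-1.408, 0.434, 0.025, 1.573, -0.012, 1.134, -0.075], TCP at [0.164, 0.603, 0.227] pointing down, gripper open.
Joint ranges: [-2.62, 2.62], [-0.44, 2.09], [-1.27, 1.32], [0.08, 2.57], [-1.32, 4.46], [0.12, 2], [-2.74, 2.74]. Speed limits (rad/s): [2.22, 2.22, 3.01, 3.01, 3.14, 3.14, 3.14].

## Interface

Orientations are given as a rotation vector (axis times angle).
In Python, from cell import observe, get_image, arm gives the robot as it stands. The module is installed in compiled form; this text tells all that it offers.
- The arm moves only by the tool drive_tool, never from a script. Its argument "steps" is a list of rows, each a list of 5 numbers: the closure, from 0 (fully open) to 1 (shut), then the shift along the world's x, y, z in mm, then the turn about the world's z in rad. In form: [[hand, x, y, z, roll], ...]. A call has 1 to 20 rows; each row shifts and turns the commanded pose from where the row before left it; what a row does not reach is not made up. A row lasts 1/12 s, in which the tool goes at most 41.7 mm and 7.16 degrees, less where a joint would pass 70% of its speed; a pose out of reach is approached as far as the arm can. A call with a gripper value outside its range is refused whole. The fingers move at their own pace and stop on an object; "grip_force" is the grip in N (left out, the last holds). Time passes only in rows, so rows that do not move let the fingers close. It gives the time, the measured TCP pose, the force, the opening and the grip force at its end, in the units of the state.
- observe(): the state, without advancing time (a new reading comes with each control period).
- get_image(name): name is "scene" or "top" or "wrist"; returns a dict with "image" (384x512x3 uint8, red, green, blue), "vfov" (degrees; the focal length in pixels is half the picture's height over the tangent of half this angle, whatever the lens; pixels are square), "cx", "cy" (the principal point, pixels), "k1" (the pictures are not rectified: a ray, as slopes to the right and down, at radius r is drawn at 1 + k1 r^2 times it, then the intrinsics apply), "xyz" and "attitude" of the camera in the world. Camera axes: x right, y down, z forward; pixel columns grow to the right and rows downward; lengths in m; the calibration is good to about 2 mm. A picture is of the moment at which its call begins. There is no depth.
- arm.sign_off(): hands the job in; it is judged then, once.
The state is a dict: "clock": time; "joints": joint angles; "dq": joint speeds; "joint_efforts": joint torques, N m; "position": TCP position; "ee_rot": TCP orientation; "force": force on the tool from outside, world axes, zero at the start; "ft_torque": the same for the moment, N m; "width": opening from 0.0 (shut) to 1.0 (fully open); "gripper_force": force on a finger pad.
Only numpy, scipy, OpenCV 4.12 (cv2) and the standard library are available. Lean on these libraries where they do the work, as an engineer would, in place of code of your own. Each camera call takes 0.05 s, during which the arm holds its last target. There are 200 camera calls.

## Task

Pick up the blue-handled pry tool, push its blade at least 25 mm deep into the sloping slot under the front lip of the seed meter's orange cover, and lever the cover up until it stands open by itself, 50 degrees or more from closed. Then lay the tool back on the black rubber mat without dropping it. Only the tool may touch the meter, and leave the other things on the bench where they are.

Things in the scene. Friction and masses are not known exactly. Their poses are not given: they have to be found in the camera images.
- meter: Repair stand carrying the seed meter, bolted down: dark steel foot plate 140 x 160 x 12 mm (x -30 to 110, y -80 to 80 mm) and a post under the green housing. Origin on the bench surface; x points level from the slot (robot side) towards the hinge, y left, z up. The slot mouth (origin of head) is at x -50, y 0, z 140 mm.
- head: Green seed meter housing, fixed on the stand, 84 x 140 x 65 mm, open on top under the cover, frame tilted 30 deg. Origin: middle of the slot mouth, at the closed cover's lower front edge. x points into the slot along the closed cover's underside, rising at 30 deg from level towards the hinge; y left across the slot; z out of the closed cover, square to it.
- slot (a point): Middle of the slot, at x 18, y 0, z -5.5 mm in the head's frame. The slot lies between the closed cover's underside (head z 0) and a green ledge (top face z -11, 8 mm thick, x -16 to 36 mm): 11 mm high, 36 mm deep (housing's front wall at x 36 mm), 140 mm wide (y -70 to 70 mm), open at front and sides.
- cover (a joint): Opening angle of the orange cover: 0 closed, grows to 1.6 rad as its front lip rises; starts at 0 to 0.04. A stiff hinge (about 0.09 N m) holds it where it is left; raising it at the lip takes about 1.5 N. Cover: plate 120 mm long (lip to hinge), 140 mm wide, 6 mm thick, low ribs on top, about 90 g; its front 36 mm overhang the slot.
- lip (a point): Middle of the lower front edge of the orange cover (moves with it; 120 mm from the hinge axis).
- hinge (a point): Middle of the cover's hinge axis, at x 120, y 0, z 0 mm in the head's frame; the axis runs along the head's y.
- pry: Loose pry tool, 175 mm long, about 140 g. Origin: mid-length, centre of its underside as it lies flat; x along it to the blade tip, z up. Blue handle 24 x 24 mm square, x -87.5 to 2.5 mm; flat steel blade 26 mm wide, 3 mm thick, x 2.5 to 87.5 mm, z 10.5 to 13.5 mm. Starts flat on the mat, blade roughly away from the robot.
- pry_tip (a point): Middle of the blade's tip edge, at x 87.5, z 12 mm in the pry tool's frame.
- pry_grip (a point): Where to hold the handle, near the centre of mass: x -12, y 0, z 12 mm in the pry tool's frame; grip across the 24 mm width (the tool's y).
- mat: Black rubber mat fixed on the bench, 240 x 150 mm, 3 mm thick. Origin: centre of its underside, on the bench; x along its 240 mm side. It lies on the left or on the right of the meter.
- tray: Bystander: fixed grey plastic tray 200 x 140 mm, 35 mm high, beyond the meter from the mat; origin under its centre.
- cap: Bystander: red aluminium meter cap lying in the tray, 84 mm across, 34 mm high; origin under its centre.
- disc: Bystander: yellow plastic seed disc lying flat, 170 mm across, 8 mm thick (14 mm at the hub); origin under its centre.
- spanner: Bystander: forged steel spanner lying flat, 180 mm long.
- socket: Bystander: chrome socket standing upright, 38 mm across, 64 mm tall; origin under its centre.
- oil: Bystander: white oil bottle standing, 60 mm across, 150 mm tall; origin under its centre.

How it is judged:
By the outcome, as a careful person would: the job done as asked, in the order asked, and still so for the second after the job is handed in, with the robot touching nothing.
It also fails if it takes over 56 s, if anything falls off the work surface, if the arm or the gripper's body presses on something with over 40 N, if the wrist force passes 120 N, or if a joint passes its speed limit or range.

## Working session

There is one attempt and no reset: what is moved stays moved. The work goes in short steps, Python scripts to look and compute and a tool call to move; the robot and the scene stay as the last step left them, time stands still between calls to the robot, and variables do not carry over. Pictures are saved under pics/ and viewed, at most 11 in all, crops included, and the job is handed in when it is done.

Besides the shell and the picture viewer there is one more tool, called after "Call:" by a JSON object that holds its "fn" and its "kwargs". drive_tool: Moves the arm, as the interface text tells. Its arguments: {"type":"object","properties":{"steps":{"type":"array"},"grip_force":{"type":"number"}},"required":["steps"]}

```bash
mkdir -p pics
cat > h.py <<'E'
import numpy as np, cv2, json
from cell import observe, get_image, arm
from scipy.spatial.transform import Rotation as R
def snap(n,f):
    d=get_image(n); cv2.imwrite(f'pics/{f}.png',d['image'][:,:,::-1]); c={k:(np.array(v).tolist()) for k,v in d.items() if k!='image'}
    json.dump(c,open(f'pics/{f}.json','w')); return c
def cam(f):
    c=json.load(open(f'pics/{f}.json')); F=192/np.tan(np.radians(c['vfov'])/2)
    a=np.array(c['attitude']); M=a if a.shape==(3,3) else R.from_rotvec(a).as_matrix()
    return c,F,M,np.array(c['xyz'])
def ray(f,u,v):
    c,F,M,p=cam(f); d=np.array([(u-c['cx'])/F,(v-c['cy'])/F]); s=d.copy()
    for _ in range(30): s=d/(1+c['k1']*(s@s))
    return p,M@np.array([s[0],s[1],1])
def onz(f,u,v,z):
    p,d=ray(f,u,v); return p+d*(z-p[2])/d[2]
def proj(f,X):
    c,F,M,p=cam(f); q=(np.atleast_2d(X)-p)@M; s=q[:,:2]/q[:,2:]; s=s*(1+c['k1']*(s**2).sum(1,keepdims=True))
    return s*F+[c['cx'],c['cy']]
E
python3 -c "
from h import *
print(snap('top','top0'));print(snap('scene','sc0'));print(observe(),arm.tcp_to_grasp)
a=cv2.imread('pics/top0.png');b=cv2.imread('pics/sc0.png')
cv2.imwrite('pics/t.png',cv2.resize(a,(800,600)));cv2.imwrite('pics/s.png',cv2.resize(b,(800,600)))"
```

```text
{'vfov': 44.25666138881752, 'cx': 258.02199662797943, 'cy': 193.1066366216923, 'k1': -0.17806757833186435, 'xyz': [0.48215486182240297, 0.018245752141579558, 1.5348488239854463], 'attitude': [-2.201285656646324, 2.1884495285534595, -0.08800466600559144]}
{'vfov': 47.60482982840932, 'cx': 259.9205804088567, 'cy': 191.9669652566781, 'k1': -0.08494142953762056, 'xyz': [1.1492442382578743, -0.06292628525071775, 1.094088464355942], 'attitude': [-2.02546087758641, -1.8151998274134025, 0.4717080903798464]}
{'clock': 0.1, 'joints': array([-1.40761568,  0.43517881,  0.02496119,  1.57399102, -0.01160834,
        1.13400928, -0.07510962]), 'dq': array([ 4.62136312e-04,  3.87154194e-05,  5.39546628e-04, -3.16964280e-03,
       -4.99208346e-04, -2.36405295e-03, -3.10596954e-03]), 'joint_efforts': array([ 3.11395081e-03, -6.69131184e+01,  9.88030806e-01, -3.15148580e+01,
       -6.04455988e-02,  3.73240386e-02,  4.05475453e-05]), 'position': array([0.16408536, 0.60260235, 0.2260133 ]), 'ee_rot': array([-4.16360610e-01, -3.11380585e+00,  2.26131961e-03]), 'force': array([0.42242421, 0.72984008, 0.47581265]), 'ft_torque': array([ 0.0196782 ,  0.00148674, -0.00485145]), 'gripper_force': 0.0, 'width': 0.9987111018797525} 0.0188
```

View pics/t.png

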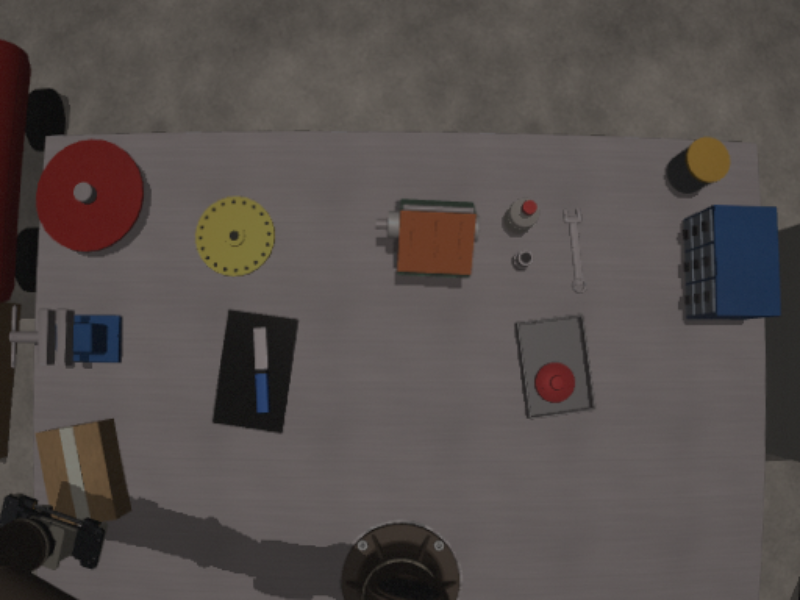

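View pics/s.png

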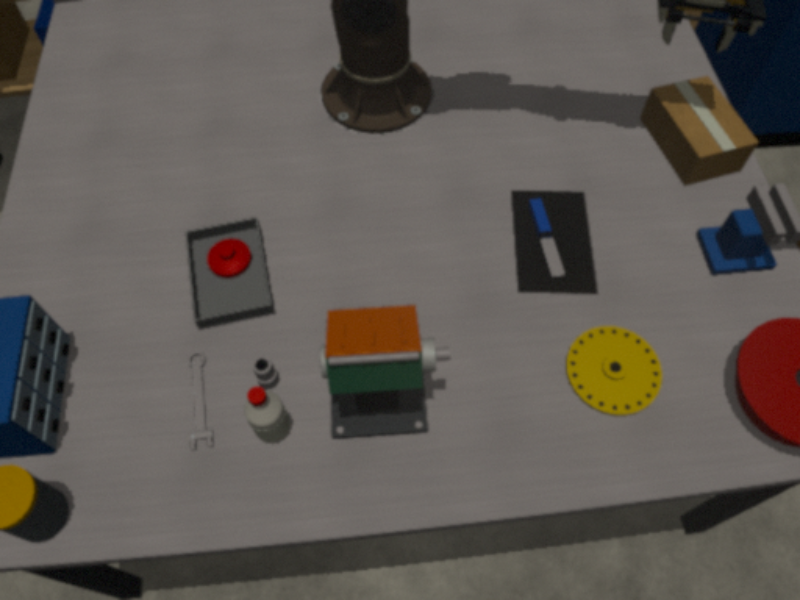

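The top view shows the mat and tool at about (261,370) of the 800-px picture, with the blade pointing away from the robot. The meter's orange cover is at (436,242) and the tray is to its right. Next I'll measure these by colour.

```bash
cat > m.py <<'E'
from h import *
from scipy.optimize import least_squares
def seg(f,lo,hi,roi):
    a=cv2.cvtColor(cv2.imread(f'pics/{f}.png'),cv2.COLOR_BGR2HSV); m=cv2.inRange(a,np.array(lo),np.array(hi)); k=np.zeros_like(m); x0,y0,x1,y1=roi; k[y0:y1,x0:x1]=m[y0:y1,x0:x1]; return k
def rect(m):
    c=max(cv2.findContours(m,0,1)[0],key=cv2.contourArea); return cv2.minAreaRect(c)
def S(*a): return [int(v/1.5625) for v in a]
if __name__=='__main__':
    B=([105,120,40],[130,255,255]); O=([3,120,60],[16,255,255])
    for f,r,z in (('top0',S(210,300,310,440),.027),('sc0',S(510,180,600,300),.027)):
        b=rect(seg(f,*B,r)); w=rect(seg(f,[0,0,110],[180,60,255],r))
        for n,q in(('handle',b),('blade',w)):
            print(f,n,onz(f,*q[0],z if n=='handle' else .0165).round(4), q[1])
    # cover fit: meter pose x,y,yaw from cover corners
    obs={}
    for f,r in (('top0',S(380,180,500,300)),('sc0',S(310,290,440,380))):
        m=seg(f,*O,r); c=max(cv2.findContours(m,0,1)[0],key=cv2.contourArea)
        p=cv2.approxPolyDP(cv2.convexHull(c),6,True)[:,0]; print(f,p.tolist()); q=cv2.minAreaRect(c); print(q); obs[f]=(cv2.boxPoints(q) if len(p)!=4 else p.astype(float))
    def pts(v):
        x,y,t,a=v; P=[]
        for hx,hy in((-120,70),(-120,-70),(0,-70),(0,70)):
            for hz in (6,):
                cx,cz=hx*np.cos(a)+hz*np.sin(a),-hx*np.sin(a)+hz*np.cos(a); cx+=120
                P.append([-50+cx*np.cos(np.pi/6)-cz*.5,hy,140+cx*.5+cz*np.cos(np.pi/6)])
        P=np.array(P)/1000; c,s=np.cos(t),np.sin(t)
        return np.c_[x+c*P[:,0]-s*P[:,1],y+s*P[:,0]+c*P[:,1],P[:,2]]
    def res(v):
        o=[]
        for f in obs:
            q=proj(f,pts(v)); D=np.linalg.norm(q[:,None]-obs[f][None],axis=2); o+=list((q-obs[f][D.argmin(1)]).ravel())
        return o+[(v[3]-.02)*50]
    s=least_squares(res,[.65,-.03,0.0,.02]); print(s.x,s.cost,np.round(res(s.x),1))
E
python3 m.py
```

```text
top0 handle [0.3927 0.2867 0.027 ] (25.0, 8.0)
top0 blade [0.485  0.2916 0.0165] (24.951316833496094, 6.612098693847656)
sc0 handle [0.3932 0.2841 0.027 ] (23.71708106994629, 9.17060375213623)
sc0 blade [0.3089 0.3055 0.0165] (5.0, 39.0)
top0 [[256, 135], [304, 137], [300, 175], [255, 173]]
((278.85693359375, 154.93276977539062), (48.09333801269531, 39.343753814697266), 3.3664605617523193)
sc0 [[265, 196], [268, 224], [209, 228], [210, 199]]
((237.630859375, 211.25244140625), (29.658418655395508, 61.130802154541016), 86.09950256347656)
[ 0.68384403 -0.06082707 -0.03779788  0.01316709] 4.919704727366907 [-1.2  0.1  1.1  0.2  0.5 -0.2 -0.4 -0.5  0.6 -0.3 -0.8  0.2 -1.6 -0.2
  1.7 -0.2 -0.3]
```

```bash
python3 -c "
from h import *
o=observe();M=R.from_rotvec(o['ee_rot']).as_matrix();print(M.round(3), np.arctan2(M[1,1],M[0,1]))
print(onz('sc0',552/1.5625,257/1.5625,.0165),onz('top0',260/1.5625,348/1.5625,.0165))"
```

```text
[[-0.965  0.263 -0.   ]
 [ 0.263  0.965 -0.001]
 [-0.    -0.001 -1.   ]] 1.3049444379541508
[0.48533155 0.29151169 0.0165    ] [0.48465394 0.291622   0.0165    ]
```

Call:
{"fn": "drive_tool", "kwargs": {"steps": [[0,26,-32,0,0],[0,26,-32,0,0],[0,26,-32,0,0],[0,26,-32,0,0],[0,26,-32,0,0],[0,26,-32,0,0],[0,26,-32,0,0],[0,26,-32,0,0],[0,0,-30,0,0],[0,0,-30,0,0],[0,0,0,0,0],[0,0,0,0,0]]}}

```text
clock: 1.1
position: [0.3724, 0.2853, 0.2267]
ee_rot: [-0.421, -3.113, 0.0]
force: [-0.4, -0.2, 0.2]
width: 1.003
gripper_force: 0.0
```

```bash
python3 -c "
from h import *
o=observe();print(o['position'],o['ee_rot'],o['force']);snap('wrist','w1')"
```

```text
[0.37236026 0.28534123 0.22672305] [-4.21175569e-01 -3.11297160e+00  4.85039063e-04] [-0.42890411 -0.18446726  0.17252667]
```

View pics/w1.png

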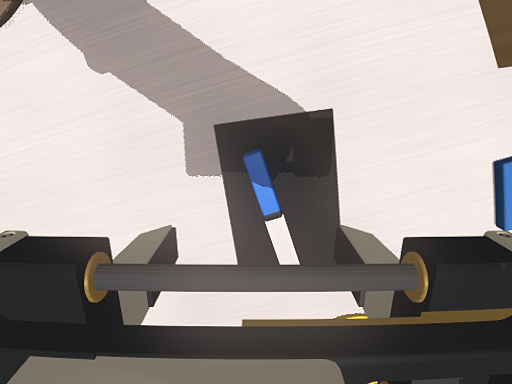

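The wrist view shows the handle from about (252,154) to (272,214), with the blade continuing to (288,262).

```bash
python3 -c "
from h import *;from m import *
q=rect(seg('w1',[105,120,40],[130,255,255],(230,140,300,225)));b=cv2.boxPoints(q);print(b)
P=np.array([onz('w1',*p,.027) for p in b]);print(P.round(4),P.mean(0))
r=onz('w1',275,217,.0165);s=onz('w1',288,262,.0165);print(r,s)"
```

```text
[[241.05017 154.36725]
 [259.66577 147.9234 ]
 [281.1136  209.88376]
 [262.498   216.3276 ]]
[[0.3493 0.2725 0.027 ]
 [0.3478 0.296  0.027 ]
 [0.4306 0.3017 0.027 ]
 [0.4327 0.2767 0.027 ]] [0.39009471 0.28672045 0.027     ]
[0.44197096 0.29145302 0.0165    ] [0.51116996 0.29237249 0.0165    ]
```

Call:
{"fn": "drive_tool", "kwargs": {"steps": [[0.2,17,1,0,0.11],[0.2,17,1,0,0.11],[0.2,16,1,0,0.1],[0.3,0,0,-35,0],[0.3,0,0,-35,0],[0.3,0,0,-35,0],[0.3,0,0,-35,0],[0.3,0,0,-35,0],[0.3,0,0,-25,0],[0.3,0,0,0,0],[0.3,0,0,0,0]]}}

```text
clock: 2.07
position: [0.4212, 0.2907, 0.0258]
ee_rot: [0.087, -3.138, 0.002]
force: [0.4, -0.6, -0.6]
width: 0.699
gripper_force: 0.0
```

```bash
python3 -c "
from h import *
o=observe();M=R.from_rotvec(o['ee_rot']).as_matrix();print(o['position'],np.arctan2(M[1,1],M[0,1])-np.pi/2,o['width'])"
```

```text
[0.42118124 0.29065374 0.02582249] 0.05570926180577107 0.6992038377695433
```

Call:
{"fn": "drive_tool", "kwargs": {"steps": [[0.3,0,-2,-10,0],[0.3,0,0,-9,0],[0.3,0,0,0,0],[0.9,0,0,0,0],[0.9,0,0,0,0],[0.9,0,0,0,0],[0.9,0,0,0,0],[0.9,0,0,0,0],[0.9,0,0,0,0]], "grip_force": 30}}

```text
clock: 2.82
position: [0.4223, 0.2882, 0.008]
ee_rot: [-0.085, 3.14, 0.0]
force: [-0.1, 0.2, -0.2]
width: 0.314
gripper_force: 0.0
```

Call:
{"fn": "drive_tool", "kwargs": {"steps": [[0.9,0,0,0,0],[0.9,0,0,0,0],[0.9,0,0,15,0],[0.9,0,0,25,0],[0.9,0,0,35,0],[0.9,0,0,35,0],[0.9,0,0,15,0],[0.9,0,0,5,0],[0.9,0,0,0,0],[0.9,0,0,0,0]], "grip_force": 40}}

```text
clock: 3.65
position: [0.4216, 0.2877, 0.1367]
ee_rot: [0.085, -3.139, 0.001]
force: [0.3, -0.2, -1.6]
width: 0.256
gripper_force: 40.0
```

Call:
{"fn": "drive_tool", "kwargs": {"steps": [[0.9,6,-20,0,-0.01],[0.9,6,-35,0,-0.01],[0.9,6,-35,0,-0.01],[0.9,6,-35,0,-0.01],[0.9,6,-35,0,-0.01],[0.9,6,-35,0,-0.01],[0.9,6,-35,0,-0.01],[0.9,6,-35,0,-0.01],[0.9,6,-35,0,-0.01],[0.9,6,-30,0,-0.004],[0.9,4,-12,0,0],[0.9,0,0,0,0],[0.9,0,0,0,0],[0.9,0,0,0,0]]}}

```text
clock: 4.82
position: [0.4852, -0.0529, 0.1365]
ee_rot: [-0.061, -3.138, -0.0]
force: [0.9, 0.5, -0.7]
width: 0.258
gripper_force: 40.0
```

```bash
python3 -c "
from h import *
o=observe();M=R.from_rotvec(o['ee_rot']).as_matrix();print(o['position'],np.arctan2(M[1,1],M[0,1])-np.pi/2,o['width'],o['force'])
snap('top','t2');snap('scene','s2')
a=cv2.imread('pics/t2.png')[100:300,170:350];b=cv2.imread('pics/s2.png')[80:280,160:340]
cv2.imwrite('pics/v2.png',np.hstack([cv2.resize(a,None,fx=2.2,fy=2.2),cv2.resize(b,None,fx=2.2,fy=2.2)]))"
```

```text
[ 0.48523619 -0.05285681  0.13646567] -0.038980092110067366 0.25761979891397196 [ 0.93196701  0.52935069 -0.6929145 ]
```

View pics/v2.png

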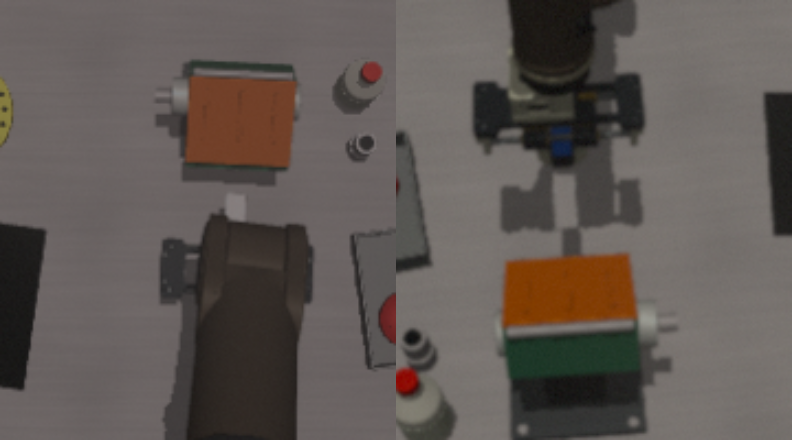

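The tool is held straight. In the top view the blade tip is at about (236,194) of the crop, with the cover lip 29 crop px ahead of it.

```bash
python3 -c "
from h import *
P=onz('t2',236/2.2+170,194/2.2+100,.1435);t=-.038
d=P[:2]-[.6838,-.0608];c,s=np.cos(t),np.sin(t);print(P,'meter',(c*d[0]+s*d[1])*1000,(-s*d[0]+c*d[1])*1000)
L=onz('t2',237/2.2+170,165.5/2.2+100,.1455);d=L[:2]-[.6838,-.0608];print('lip',(c*d[0]+s*d[1])*1000)
d=np.array([.4852,-.0529])-[.6838,-.0608];print('grip',(c*d[0]+s*d[1])*1000,(-s*d[0]+c*d[1])*1000)"
```

```text
[ 0.58881549 -0.0584169   0.1435    ] meter -95.00647100160725 -1.2271662829762497
lip -56.67616233417353
grip -198.75675581075265 0.34931301839453544
```

Call:
{"fn": "drive_tool", "kwargs": {"steps": [[0.9,0,0,-6,0],[0.9,0,0,-6,0],[0.9,0,0,0,0],[0.9,10,-0.4,0,0],[0.9,10,-0.4,0,0],[0.9,10,-0.4,0,0],[0.9,8,-0.3,0,0],[0.9,6,-0.2,0,0],[0.9,0,0,0,0],[0.9,0,0,0,0]]}}

```text
clock: 5.75
position: [0.5304, -0.0558, 0.1256]
ee_rot: [-0.063, -3.141, 0.0]
force: [-0.9, -0.3, -1.6]
width: 0.259
gripper_force: 40.0
```

Call:
{"fn": "drive_tool", "kwargs": {"steps": [[0.9,0,0,0,0],[0.9,0,0,-2,0],[0.9,0,0,-2,0],[0.9,0,0,-2,0],[0.9,0,0,-2,0],[0.9,0,0,-2,0],[0.9,0.5,0,-3,0],[0.9,0.5,0,-3,0],[0.9,0.5,0,-3,0],[0.9,0,0,0,0]], "grip_force": 6}}

```text
clock: 6.58
position: [0.5315, -0.0556, 0.1061]
ee_rot: [-0.063, -3.14, 0.0]
force: [-0.2, -0.3, -1.0]
width: 0.259
gripper_force: 6.0
```

```bash
python3 -c "
from h import *
o=observe();print(o['position'],o['ft_torque'],o['force'])
snap('scene','s3');snap('wrist','w3')
b=cv2.imread('pics/s3.png')[80:230,180:320]
cv2.imwrite('pics/v3.png',np.hstack([cv2.resize(b,(411,440)),cv2.resize(cv2.imread('pics/w3.png')[100:350,150:370],(387,440))]))"
```

```text
[ 0.53152758 -0.05563894  0.10605214] [ 0.02672732 -0.00905412 -0.03760163] [-0.20771556 -0.32985852 -0.95598114]
```

View pics/v3.png

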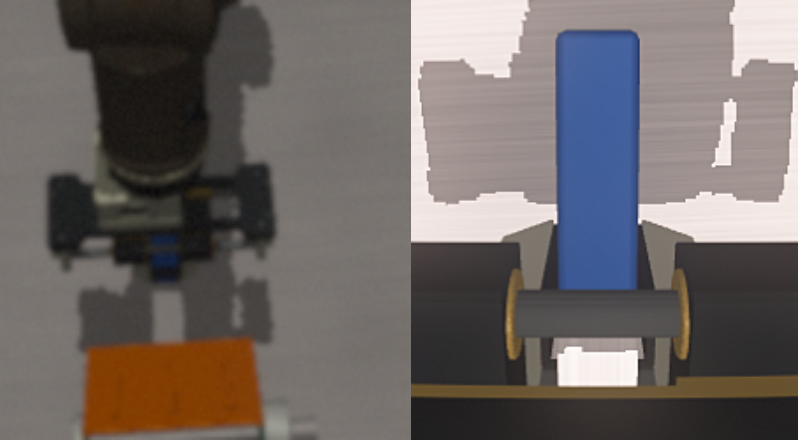

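The wrist view shows the handle's tail edge at crop (597,32). I'll solve for the pitch from that.

```bash
cat > tilt.py <<'E'
from h import *
def tail(f,pos,yaw=-.038):
    # predicted tail top-edge pixel (row,width) for pitch th
    c,s=np.cos(yaw),np.sin(yaw)
    for th in range(0,41,5):
        a=np.radians(th); P=[]
        for y in(-12,12):
            x,z=-75.5,14.5-12+0  # rel. pivot (TCP+12.. up 4.5)
            z=19-12
            X,Z=x*np.cos(a)-z*np.sin(a),x*np.sin(a)+z*np.cos(a)+12
            P.append(np.array(pos)+np.array([c*X-s*y,s*X+c*y,Z])/1000)
        q=proj(f,P); print(th,q.mean(0).round(1),abs(q[0,0]-q[1,0]).round(1))
if __name__=='__main__':
    import sys; f=sys.argv[1]; o=observe(); print(o['position'],o['force']); tail(f,o['position'])
    a=cv2.cvtColor(cv2.imread(f'pics/{f}.png'),cv2.COLOR_BGR2HSV); m=cv2.inRange(a,np.array([105,120,40]),np.array([130,255,255])); m[:,:200]=0; m[:,320:]=0
    r=np.where((m>0).sum(1)>15)[0]; print('seen row',r.min(),'width',[(m[r.min()+k]>0).sum() for k in (4,8,20,60)])
E
python3 tilt.py w3
```

```text
[ 0.53175936 -0.05568176  0.10657817] [ 0.18111673 -0.25014185 -1.26416458]
0 [257.3 108.4] 53.7
5 [257.2 107.5] 51.3
10 [257.2 107.9] 49.1
15 [257.1 109.4] 47.0
20 [257.  111.9] 45.0
25 [257.  115.2] 43.2
30 [257.  119.3] 41.6
35 [256.9 124. ] 40.1
40 [256.9 129.2] 38.8
seen row 118 width [np.int64(47), np.int64(47), np.int64(47), np.int64(46)]
```

Call:
{"fn": "drive_tool", "kwargs": {"steps": [[0.9,1,0,-4,0],[0.9,1,0,-4,0],[0.9,1.5,0,-4,0],[0.9,1.5,0,-4,0],[0.9,2,-0.1,-4,0],[0.9,2,-0.1,-4,0],[0.9,2,-0.1,-4,0],[0.9,2,-0.1,-4,0],[0.9,0,0,0,0],[0.9,0,0,0,0]]}}

```text
clock: 7.52
position: [0.5448, -0.0561, 0.0745]
ee_rot: [-0.063, -3.141, 0.0]
force: [-1.1, -0.1, -1.0]
width: 0.262
gripper_force: 6.0
```

```bash
python3 -c "
from h import *
snap('wrist','w4')"; python3 tilt.py w4
```

```text
[ 0.54477777 -0.05610436  0.07468848] [-0.0066442  -0.57743411 -1.2903877 ]
0 [257.3 108.1] 53.7
5 [257.2 107.3] 51.3
10 [257.1 107.7] 49.1
15 [257.1 109.2] 47.0
20 [257.  111.7] 45.0
25 [257. 115.] 43.3
30 [256.9 119.1] 41.6
35 [256.9 123.8] 40.1
40 [256.9 129. ] 38.8
seen row 126 width [np.int64(40), np.int64(40), np.int64(41), np.int64(42)]
```

Call:
{"fn": "drive_tool", "kwargs": {"steps": [[0.9,0,0,0,0],[0.9,0,0,0,0],[0.9,0,0,2,0],[0.9,3.5,-0.1,2,0],[0.9,3.5,-0.1,2,0],[0.9,3.5,-0.1,2,0],[0.9,3.5,-0.1,2,0],[0.9,3.5,-0.2,2,0],[0.9,3.5,-0.2,2,0],[0.9,0,0,0,0],[0.9,0,0,0,0]], "grip_force": 40}}

```text
clock: 8.48
position: [0.5659, -0.0569, 0.0888]
ee_rot: [0.063, 3.141, -0.0]
force: [0.4, -0.4, -0.7]
width: 0.259
gripper_force: 40.0
```

```bash
python3 -c "
from h import *
snap('scene','s5');snap('top','t5');o=observe();print(o['position'],o['force'],o['ft_torque'])
b=cv2.imread('pics/s5.png')[100:250,180:320]
cv2.imwrite('pics/v5.png',np.hstack([cv2.resize(b,(411,440)),cv2.resize(cv2.imread('pics/t5.png')[120:260,210:330],(377,440))]))"; python3 m.py | tail -6
```

```text
[ 0.56541586 -0.0568612   0.08859061] [-0.10932341  0.61153764 -0.89705683] [-0.03054719  0.06734179  0.03316941]
top0 [[256, 135], [304, 137], [300, 175], [255, 173]]
((278.85693359375, 154.93276977539062), (48.09333801269531, 39.343753814697266), 3.3664605617523193)
sc0 [[265, 196], [268, 224], [209, 228], [210, 199]]
((237.630859375, 211.25244140625), (29.658418655395508, 61.130802154541016), 86.09950256347656)
[ 0.68384403 -0.06082707 -0.03779788  0.01316709] 4.919704727366907 [-1.2  0.1  1.1  0.2  0.5 -0.2 -0.4 -0.5  0.6 -0.3 -0.8  0.2 -1.6 -0.2
  1.7 -0.2 -0.3]
```

View pics/v5.png

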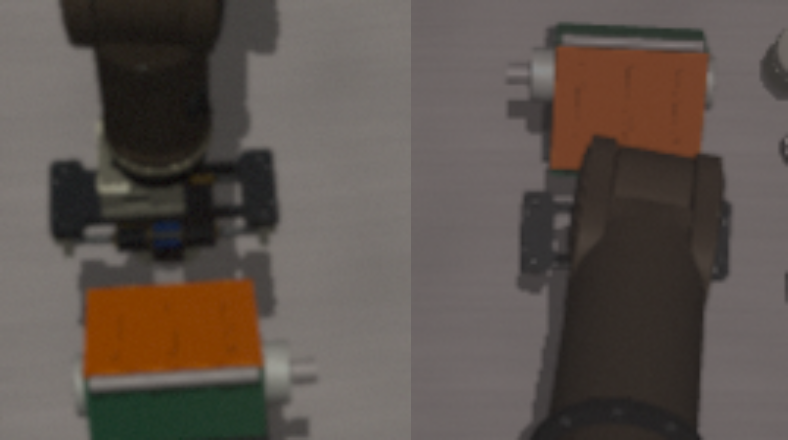

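The scene view shows the blade going in under the lip at crop (170,283), with the cover still closed. I'll keep pushing in towards the slot's back wall.

Call:
{"fn": "drive_tool", "kwargs": {"steps": [[0.9,2,-0.1,1.2,0],[0.9,2,-0.1,1.1,0],[0.9,0,0,0,0],[0.9,0,0,0,0]]}}

```text
clock: 8.92
position: [0.5699, -0.0571, 0.0911]
ee_rot: [0.063, 3.141, 0.0]
force: [-0.6, -0.6, -1.4]
width: 0.258
gripper_force: 40.0
```

Call:
{"fn": "drive_tool", "kwargs": {"steps": [[0.9,1.7,-0.1,1,0],[0.9,1.7,0,1,0],[0.9,0,0,0,0],[0.9,0,0,0,0]]}}

```text
clock: 9.25
position: [0.5733, -0.0571, 0.0931]
ee_rot: [0.063, 3.141, 0.0]
force: [-0.9, -0.1, -1.2]
width: 0.261
gripper_force: 40.0
```

Call:
{"fn": "drive_tool", "kwargs": {"steps": [[0.9,1.7,-0.1,1,0],[0.9,0,0,0,0],[0.9,0,0,0,0]]}}

```text
clock: 9.5
position: [0.5749, -0.0572, 0.0941]
ee_rot: [0.063, 3.141, 0.0]
force: [0.1, 0.2, -1.7]
width: 0.259
gripper_force: 40.0
```

Run:
```python
from h import *
o=observe();p=o['position'];print(p,o['force'],o['ft_torque'])
d=p[:2]-[.6838,-.0608];t=-.038;gx=(np.cos(t)*d[0]+np.sin(t)*d[1])*1000
for L in(99.5,103.5):
  for th in(27,30,33):
    a=np.radians(th);X=gx+L*np.cos(a)+5*np.sin(a)+50;Z=p[2]*1000+12+L*np.sin(a)-5*np.cos(a)-140
    print(L,th,'head x',X*.866+Z*.5,'z',-X*.5+Z*.866)
```

```text
[ 0.57494355 -0.05724532  0.09409325] [ 0.0561723   0.19532907 -1.71706181] [0.02166782 0.00998499 0.01637079]
99.5 27 head x 31.127687863988328 z -10.10840094581575
99.5 30 head x 31.52578623723809 z -4.907945096079924
99.5 33 head x 31.651168200707914 z 0.3062185686962664
103.5 27 head x 35.12211546325592 z -10.317790903094693
103.5 30 head x 35.52569823594738 z -4.907995903648798
103.5 33 head x 35.64560111810093 z 0.5155070500974848
```

Call:
{"fn": "drive_tool", "kwargs": {"steps": [[0.9,1.3,0,0.7,0],[0.9,1.3,-0.1,0.8,0],[0.9,0,0,0,0],[0.9,0,0,0,0]]}}

```text
clock: 9.83
position: [0.5753, -0.0573, 0.0946]
ee_rot: [-0.063, -3.137, -0.0]
force: [-4.5, -1.0, -2.9]
width: 0.257
gripper_force: 40.0
```

The blade bottomed on the slot's back wall (about 4.5 N), so it is in roughly 36 mm. I'll back off slightly and lever up.

Call:
{"fn": "drive_tool", "kwargs": {"steps": [[0.9,0,0,0,0],[0.9,-3,0.1,-1.5,0],[0.9,-2,0.1,-1.2,0],[0.9,0,0,3,0],[0.9,-0.5,0,4,0],[0.9,-1,0,5,0],[0.9,-1,0,6,0],[0.9,-1,0.1,6,0],[0.9,-1,0,6,0],[0.9,-1,0.1,6,0],[0.9,-1,0,6,0],[0.9,-1,0,6,0],[0.9,0,0,0,0]], "grip_force": 60}}

```text
clock: 10.92
position: [0.5656, -0.057, 0.1424]
ee_rot: [0.063, 3.139, 0.0]
force: [-0.8, 0.6, -1.2]
width: 0.259
gripper_force: 60.0
```

```bash
python3 -c "
from h import *
snap('scene','s6');snap('top','t6');o=observe();print(o['position'],o['force'],o['ft_torque'])
b=cv2.imread('pics/s6.png')[100:250,180:320]
cv2.imwrite('pics/v6.png',np.hstack([cv2.resize(b,(411,440)),cv2.resize(cv2.imread('pics/t6.png')[120:260,210:330],(377,440))]))"
```

```text
[ 0.56534211 -0.05691774  0.14137622] [ 0.14820584 -0.23779463 -1.09500702] [0.00098062 0.04414443 0.04107158]
```

View pics/v6.png

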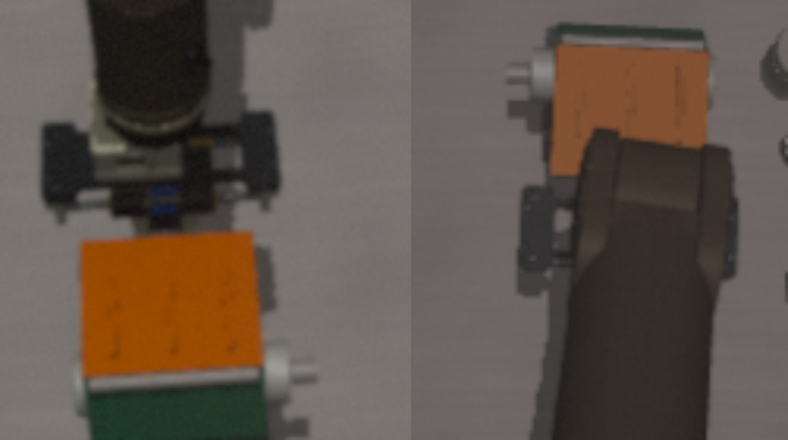

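The cover is rising with the blade under it: the lip in the scene crop has moved from row 283 to row 238. Carrying on up.

Call:
{"fn": "drive_tool", "kwargs": {"steps": [[0.9,0,0,6,0],[0.9,0,0,7,0],[0.9,0,0,7,0],[0.9,0,0,7,0],[0.9,0,0,7,0],[0.9,0,0,7,0],[0.9,0,0,7,0],[0.9,0,0,7,0],[0.9,0,0,6,0],[0.9,0,0,4,0],[0.9,0,0,0,0],[0.9,0,0,0,0]]}}

```text
clock: 12.02
position: [0.5652, -0.0569, 0.2062]
ee_rot: [0.063, 3.14, 0.0]
force: [0.6, 0.2, -2.0]
width: 0.259
gripper_force: 60.0
```

```bash
cat > ang.py <<'E'
from m import *
import sys
def go(f,s):
    m=seg(f,[3,120,60],[16,255,255],S(310,180,440,380)); c=max(cv2.findContours(m,0,1)[0],key=cv2.contourArea)
    b=cv2.convexHull(c)[:,0]; tr=b[b[:,1]<b[:,1].min()+4]; print('orange box',b.min(0),b.max(0))
    t=-.0378
    for th in range(20,85,5):
        a=np.radians(th); P=[]
        for hy in(-70,70):
            for hz in (0,6):
                hx=-120;cx,cz=hx*np.cos(a)+hz*np.sin(a)+120,-hx*np.sin(a)+hz*np.cos(a)
                p=np.array([-50+cx*np.cos(np.pi/6)-cz*.5,hy,140+cx*.5+cz*np.cos(np.pi/6)])/1000
                P.append([.6838+np.cos(t)*p[0]-np.sin(t)*p[1],-.0608+np.sin(t)*p[0]+np.cos(t)*p[1],p[2]])
        print(th,proj(f,P).round(0).astype(int).tolist())
go(sys.argv[1],0)
E
python3 -c "
from h import *
snap('scene','s7');snap('top','t7');o=observe();print(o['position'],o['force'],o['ft_torque'])
b=cv2.imread('pics/s7.png')[60:250,180:320]
cv2.imwrite('pics/v7.png',np.hstack([cv2.resize(b,(411,558)),cv2.resize(cv2.imread('pics/t7.png')[120:260,210:330],(377,558))]))"; python3 ang.py s7
```

```text
[ 0.5649487  -0.05690474  0.20571283] [-1.18145761 -0.12072542 -2.00005242] [-0.03044205 -0.02380285  0.02445226]
orange box [204 173] [269 229]
20 [[208, 189], [208, 187], [265, 185], [265, 184]]
25 [[207, 186], [207, 185], [265, 183], [266, 181]]
30 [[207, 184], [207, 183], [266, 180], [266, 179]]
35 [[207, 182], [206, 181], [266, 178], [266, 177]]
40 [[206, 180], [206, 179], [266, 177], [266, 176]]
45 [[206, 179], [205, 178], [266, 175], [266, 174]]
50 [[205, 178], [205, 177], [266, 174], [266, 173]]
55 [[205, 177], [204, 177], [266, 173], [266, 173]]
60 [[204, 177], [204, 177], [266, 173], [267, 173]]
65 [[204, 177], [204, 177], [267, 173], [267, 173]]
70 [[204, 177], [203, 178], [267, 173], [267, 174]]
75 [[203, 178], [203, 179], [267, 174], [268, 175]]
80 [[203, 180], [203, 180], [268, 176], [268, 176]]
```

View pics/v7.png

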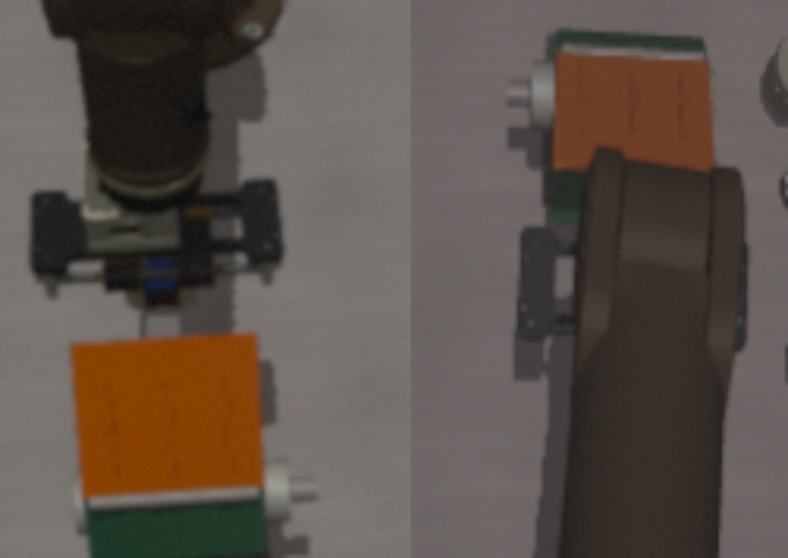

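The lip's left corner is at crop (553,167) in the top view. I'll read the angle from that.

```bash
python3 ang.py t7 | tail -13; python3 -c "print(210+142/3.142,120+167/3.986,'right',210+(713-411)/3.142,120+172/3.986)"
```

```text
20 [[302, 178], [302, 178], [254, 176], [254, 176]]
25 [[302, 178], [303, 178], [254, 176], [254, 176]]
30 [[303, 178], [303, 177], [254, 175], [254, 175]]
35 [[303, 177], [304, 177], [254, 175], [254, 174]]
40 [[304, 176], [304, 176], [254, 174], [254, 173]]
45 [[304, 175], [304, 174], [254, 173], [254, 172]]
50 [[305, 174], [305, 173], [254, 171], [254, 170]]
55 [[305, 172], [305, 171], [254, 169], [254, 168]]
60 [[305, 170], [306, 168], [254, 167], [254, 166]]
65 [[306, 167], [306, 166], [254, 165], [254, 163]]
70 [[306, 164], [307, 163], [254, 162], [254, 160]]
75 [[307, 161], [307, 160], [255, 159], [255, 157]]
80 [[307, 158], [307, 156], [255, 156], [255, 154]]
255.19414385741567 161.89663823381835 right 306.1171228516868 163.15102860010035
```

The cover stands at about 68°. I'll pull the blade out and carry the tool back to the mat.

Call:
{"fn": "drive_tool", "kwargs": {"steps": [[0.9,-3,0,-1,0],[0.9,-6,0.2,-1,0],[0.9,-12,0.5,0,0],[0.9,-20,0.8,0,0],[0.9,-20,0.8,0,0],[0.9,-20,0.8,0,0],[0.9,-10,0.3,0,0],[0.9,-8,15,-3,0.01],[0.9,-8,34,-8,0.01],[0.9,-8,35,-8,0.01],[0.9,-8,35,-8,0.01],[0.9,-8,35,-8,0.01],[0.9,-8,35,-8,0.01],[0.9,-8,35,-8,0.01],[0.9,-8,35,-8,0.01],[0.9,-5,35,-8,0.01],[0.9,0,30,-8,0.004],[0.9,0,15,-3,0],[0.9,0,0,0,0],[0.9,0,0,0,0]]}}

```text
clock: 13.78
position: [0.4048, 0.2856, 0.1255]
ee_rot: [0.087, -3.14, 0.001]
force: [-0.3, 0.0, -1.0]
width: 0.256
gripper_force: 60.0
```

```bash
python3 -c "
from h import *
snap('wrist','w8');snap('top','t8')
o=observe();M=R.from_rotvec(o['ee_rot']).as_matrix();print(o['position'],np.arctan2(M[1,1],M[0,1])-np.pi/2)
a=cv2.imread('pics/t8.png')
for m in (a,):
  g=cv2.resize(m[100:300,120:340],(484,440)); w=cv2.resize(cv2.imread('pics/w8.png'),(313,440)); cv2.imwrite('pics/v8.png',np.hstack([g,w]))"; python3 tilt.py w8
```

```text
[0.40526523 0.2840398  0.12591725] 0.05265461468169308
[0.40526523 0.2840398  0.12591725] [-0.12397513 -0.50368609 -1.88925038]
0 [269.7 110. ] 53.4
5 [269.2 109. ] 51.0
10 [268.5 109.3] 48.8
15 [267.8 110.8] 46.7
20 [267.1 113.2] 44.8
25 [266.3 116.5] 43.0
30 [265.5 120.5] 41.4
35 [264.7 125.1] 39.9
40 [263.9 130.2] 38.6
seen row 125 width [np.int64(40), np.int64(42), np.int64(42), np.int64(44)]
```

View pics/v8.png

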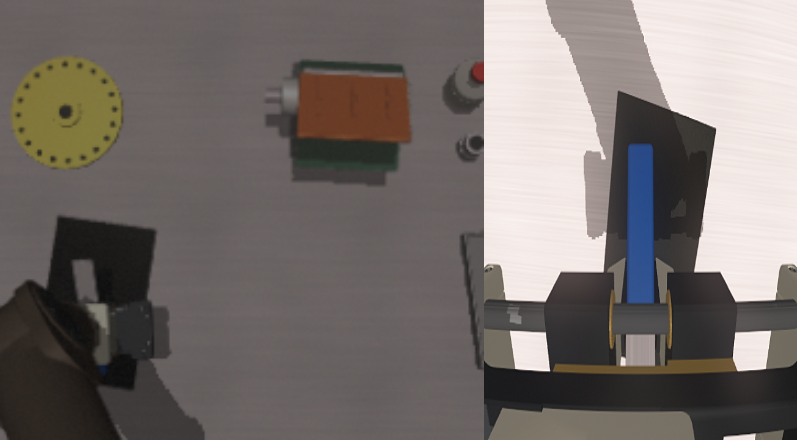

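The cover stays open: the lip is at crop row 140, with the green housing visible below it. The tool is over the mat, still pitched about 30°. I'll lower it onto its tail and let it pivot flat under a light grip.

Call:
{"fn": "drive_tool", "kwargs": {"steps": [[0.9,0,1,-20,0],[0.9,0,1,-25,0],[0.9,0,1,-20,0],[0.9,0,0,-6,0],[0.9,0,0,0,0],[0.9,0,0,0,0]]}}

```text
clock: 14.38
position: [0.4054, 0.2877, 0.0555]
ee_rot: [-0.083, 3.14, -0.0]
force: [0.0, 1.0, -0.5]
width: 0.255
gripper_force: 60.0
```

Call:
{"fn": "drive_tool", "kwargs": {"steps": [[0.9,0,0,0,0],[0.9,0,0,-3,0],[0.9,0,0,-3,0],[0.9,1.5,0,-3,0],[0.9,2,0.1,-3,0],[0.9,2,0.1,-3,0],[0.9,2,0.1,-3,0],[0.9,2,0.1,-3,0],[0.9,2,0.1,-3,0],[0.9,1.5,0.1,-3,0],[0.9,1.5,0.1,-3,0],[0.9,1,0,-3,0],[0.9,1,0,-3,0],[0.9,0.5,0,-3,0],[0.9,0,0,-2,0],[0.9,0,0,0,0],[0.9,0,0,0,0]], "grip_force": 6}}

```text
clock: 15.8
position: [0.4215, 0.289, 0.0136]
ee_rot: [0.085, -3.14, 0.001]
force: [-0.7, -0.2, -1.6]
width: 0.26
gripper_force: 6.0
```

```bash
python3 -c "
from h import *
snap('wrist','w9')"; python3 tilt.py w9
```

```text
[0.42158008 0.28904586 0.01375054] [-0.41429175  0.10259628 -0.77104556]
0 [273.2 109.3] 53.3
5 [272.5 108.3] 50.9
10 [271.7 108.7] 48.7
15 [270.9 110.2] 46.6
20 [270.  112.6] 44.7
25 [269.1 115.9] 43.0
30 [268.2 119.9] 41.3
35 [267.3 124.6] 39.9
40 [266.4 129.7] 38.5
seen row 117 width [np.int64(48), np.int64(50), np.int64(50), np.int64(48)]
```

Call:
{"fn": "drive_tool", "kwargs": {"steps": [[0.9,0,0,-1.5,0],[0.9,0,0,-1.5,0],[0.9,0,0,-1.5,0],[0.9,0,0,-1.3,0],[0.9,0,0,0,0],[0.9,0,0,0,0]]}}

```text
clock: 16.35
position: [0.4218, 0.2891, 0.008]
ee_rot: [0.085, -3.14, 0.0]
force: [-0.1, 0.5, -0.3]
width: 0.263
gripper_force: 6.0
```

```bash
python3 -c "
from h import *
snap('wrist','w10')"; python3 tilt.py w10|sed -n '1p;$p'
```

```text
[0.42179788 0.28910883 0.00794914] [-0.11372842  0.15199509 -0.21715415]
seen row 117 width [np.int64(49), np.int64(52), np.int64(52), np.int64(50)]
```

Call:
{"fn": "drive_tool", "kwargs": {"steps": [[0.9,0,0,-1,0],[0.9,0,0,-1,0],[0.9,0,0,0,0],[0.9,0,0,0,0]], "grip_force": 3}}

```text
clock: 16.73
position: [0.422, 0.2891, 0.006]
ee_rot: [-0.085, 3.14, 0.0]
force: [0.4, -0.1, 1.4]
width: 0.262
gripper_force: 3.0
```

```bash
python3 -c "
from h import *
snap('wrist','w11');snap('scene','s11')
cv2.imwrite('pics/v11.png',np.hstack([cv2.resize(cv2.imread('pics/w11.png')[90:300,160:380],(400,382)),cv2.resize(cv2.imread('pics/s11.png')[90:230,300:447],(400,382))]))"; python3 tilt.py w11|sed -n '1p;$p'
```

```text
[0.42201643 0.28913461 0.0060394 ] [ 0.90113291 -0.15850563  0.92909801]
seen row 116 width [np.int64(49), np.int64(52), np.int64(52), np.int64(50)]
```

View pics/v11.png

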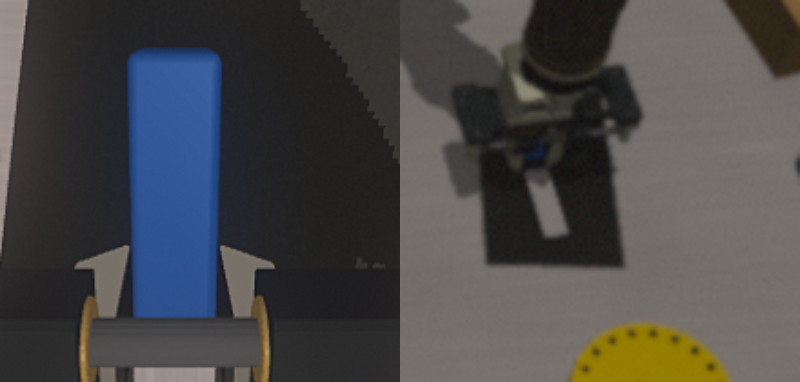

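The tool lies flat on the mat (the force has turned upward), well inside its edges. Releasing gently.

Call:
{"fn": "drive_tool", "kwargs": {"steps": [[0.7,0,0,0,0],[0.65,0,0,0,0],[0.6,0,0,0,0],[0.5,0,0,0,0],[0.4,0,0,0,0],[0.4,0,0,0,0],[0.4,0,0,10,0],[0.4,0,0,20,0],[0.4,0,0,35,0],[0.4,0,0,35,0],[0.4,0,0,35,0],[0.4,-20,0,30,0],[0.4,-35,10,0,0],[0.4,-35,10,0,0],[0.4,-20,10,0,0],[0.4,0,0,0,0],[0.4,0,0,0,0]]}}

```text
clock: 18.25
position: [0.311, 0.3197, 0.1719]
ee_rot: [-0.09, 3.14, 0.001]
force: [0.8, 0.8, 0.2]
width: 0.599
gripper_force: 0.0
```

```bash
python3 -c "
from h import *
snap('top','t12');cv2.imwrite('pics/v12.png',cv2.resize(cv2.imread('pics/t12.png'),(800,600)))
print(observe()['position'],observe()['width'])"
```

```text
[0.31217101 0.31916027 0.17171051] 0.5985624796531367
```

View pics/v12.png

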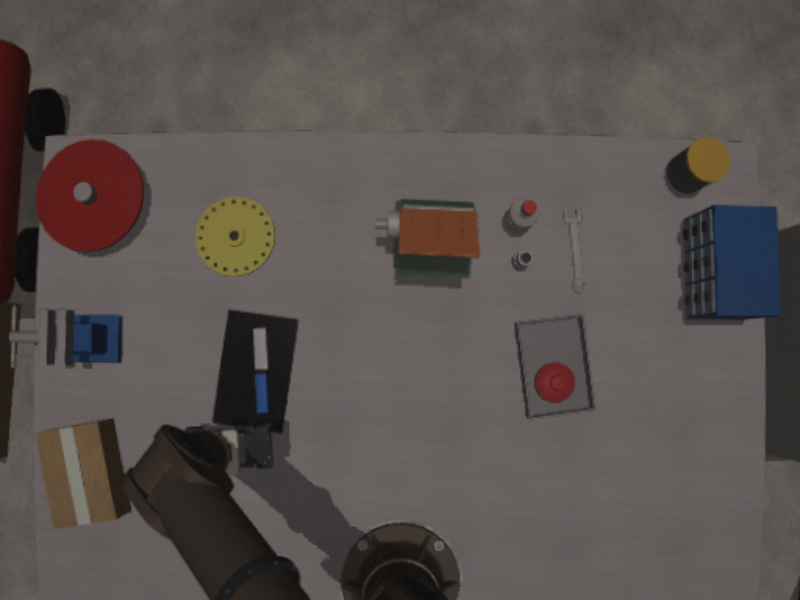

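The tool lies flat on the mat at (261,370), the cover stands open at (438,232), and nothing else has moved.

```bash
python3 -c "
from cell import arm
print(arm.sign_off())"
```

```text
the job is handed in; nothing more can be done
None
```

The job is done and handed in: the blade went about 36 mm into the slot (it touched the back wall), the cover stands open by itself at about 68° by the camera, and the pry tool is lying flat on the mat; it took about 18 s of the 56 s.

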